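Lock the cutter's carriage with its transit pin

ROBOT

A 6-joint arm with a two-finger parallel gripper is mounted at the origin on the work surface. World frame = base frame: x ahead of the robot, y to its left, z up, the work surface at z = 0. Lengths are in m, angles in rad, forces in N, time in s.
With the tool pointing down it reaches from about 0.3 to 0.75 m from the base axis. Payload 8.5 kg.
Tool frame: the origin (TCP) lies midway between the tips of the shut fingers; the grasp point (between the pads) lies 19 mm behind it; z points along the fingers, y is the line along which they close (so a half turn about z gives the same grasp; the last joint's range is limited). The gripper opens to 88 mm and grips with 3 to 60 N. Pads are 18 mm wide; open, the fingers measure 123 mm over their backs; the gripper's body (75 mm by 187 mm) begins 45 mm behind the grasp point.
Start: joints at [1.048, 0.381, 1.297, -0, 1.464, -0.215], TCP at [0.167, 0.524, 0.239] pointing down, gripper open.
Joint ranges: [-3.11, 3.11], [-0.89, 2.33], [0.22, 2.48], [-1.42, 4.56], [0.17, 2.85], [-2.88, 2.88]. Speed limits (rad/s): [2.39, 2.39, 3.14, 3.14, 3.14, 3.14].

INTERFACE

Orientations are given as a 3x3 rotation matrix whose columns are the frame's x, y, z axes.
In Python, from workcell import goto, move_linear, set_joints, move_gripper, pause, solve_ik, grab_frame, IKError, sign_off, look_for, get_clock, get_joint_pos, get_joint_velocities, get_joint_torque, get_ee_pos, get_tcp_rot, get_force, get_torque, get_finger_gap, get_finger_force gives the robot as it stands. The module is installed in compiled form; this text tells all that it offers. Calls block until the motion is done:
- goto(position, orientation): joint-space move of the TCP to a pose.
- move_linear(position, attitude=None, max_speed=0.15, max_force=None): straight line of the TCP; attitude=None keeps the orientation; max_speed is the mean speed in m/s. With max_force (N) it stops when the force on the tool has changed by that much, and returns True; else False.
- set_joints(angles): joint-space move.
- move_gripper(opening): opening from 0.0 (shut) to 1.0 (fully open); the grip force is fixed at half the most; returns when the fingers have stopped.
- pause(seconds).
- solve_ik(position, orientation): joint angles nearest the present ones, or None.
- grab_frame(name): name is "scene" or "top" or "wrist"; returns a dict with "img" (480x640x3 uint8, red, green, blue), "intrinsics" (3x3 intrinsics, pixels), "dist_coeffs" ([k1, k2, p1, p2, k3] as OpenCV has them; the pictures are not rectified), "extrinsics" (4x4, takes a point from world to camera coordinates); the wrist camera has in their place "T_tool_cam" (4x4, takes a point from camera to tool coordinates, whose origin is the TCP and whose axes are the flange's). Camera axes: x right, y down, z forward; pixel columns grow to the right and rows downward; lengths in m; the calibration is good to about 2 mm. A picture is of the moment at which its call begins: read the wrist's pose just before it. There is no depth.
A pose or a line that the arm cannot do raises IKError and nothing moves.
- sign_off(): hands the job in; it is judged then, once.
Trained networks look in a picture, given as the dict that the camera call returned (one of the last four; its "shot" number tells which), for a name from the list of things; names that differ only in an ending like _2 or _b are one class to them, and where a whole thing is asked for, a point or a joint stands for the part that bears it (a point fixed in the world has none). Each returns a list of dicts, best first, with "conf" (0 to 1); they miss things now and then, are a little off and sometimes report something else, mostly with a low value. They report only what shows in the picture. A call takes as long as a camera call.
- look_for(target, picture): "point" ([column, row] in pixels, amid what is visible of it).
Readings, each from a call of its own:
- get_clock(): time.
- get_joint_pos(): joint angles.
- get_joint_velocities(): joint speeds.
- get_joint_torque(): joint torques, N m.
- get_ee_pos(): TCP position.
- get_tcp_rot(): TCP orientation.
- get_force(): force on the tool from outside, world axes, zero at the start.
- get_torque(): the same for the moment, N m.
- get_finger_gap(): opening from 0.0 (shut) to 1.0 (fully open).
- get_finger_force(): force on a finger pad.
Only numpy, scipy, OpenCV 4.12 (cv2) and the standard library are available. Lean on these libraries where they do the work, as an engineer would, in place of code of your own. Each camera call takes 0.05 s, during which the arm holds its last target. There are 200 camera calls.

TASK

The class is packing up: lock the desktop cutter's carriage for transport. Put the nose of the red transit pin from the accessory stand into the red-marked mouth of the slot in the cutter's top cover, slide it lightly along the band below until it drops right through into the carriage's hidden socket (not just into a shallow screw recess), then draw the carriage back to the mouth, let the pin down there until its collar sits flush on the cover, and let go. Be gentle with the machine (never push the pin against it with more than 25 N) and leave everything else where it is.

Things in the scene. Friction and masses are not known exactly. Their poses are not given: they have to be found in the camera images.
- pin_grip (a point): red transit pin, upright in one of the stand's three holes (which one varies), 40 to 85 g. Point: centre of its round red knob, on the axis, z up. Knob 22 mm across, 42 mm high, from 24 mm below this point to 18 mm above; under it a collar 26 mm across, 4 mm thick; under that a steel shank 8 mm across, 24 mm long, with a rounded nose
- pin_collar (a point): point on the pin's axis at the underside of its collar, 28 mm below pin_grip (z up along the axis)
- pin_nose (a point): the end of the pin's rounded nose, 24 mm below the underside of the collar, 52 mm below pin_grip
- stand: grey accessory stand, 56 x 190 x 40 mm, fixed; origin at the centre of its underside, y along its row of three holes, 70 mm apart. Collars rest on its top, 40 mm above the table; shanks stand loose in 10 mm holes, 30 mm deep
- cutter: white desktop cutting plotter, 190 (x) x 420 (y) x 114 mm high, fixed; origin at the centre of its underside. Its flat charcoal top cover, 4 mm thick, is 110 mm above the table; white end caps, from 150 mm either side of the middle, are 4 mm higher. The transit slot, 11 mm wide, runs along y on the cover's middle line
- slot_lock (a point): centre of the slot's square 19 mm wide mouth, at cover-top height, in a red printed bracket: where the pin goes in, and the lock place. 9 to 15 mm along y it narrows to the 11 mm slot. Under the band here the rail has a lock socket, 13 (x) x 14 (y) mm, 19 mm deep, for the pin to go on down until its collar sits on the cover. Axes as the cutter's, y along the slot
- slot_end (a point): a point in the slot at cover-top height, 100 mm along y from slot_lock, 7 mm before the slot ends; axes as the cutter's. The carriage has a stop with its socket here, and another with its socket over the lock socket, within 1 mm of slot_lock. The pin binds under side load: ease it before going down
- band (a point): a fixed point 50 mm along y from slot_lock, 5 mm below the cover's top, at the top face of the dark 6 mm thick band under the slot; it closes the whole slot and moves with the carriage. It has one socket through it, 12 (x) x 10 (y) mm, left 32 to 95 mm from slot_lock (not measured, to be felt for); 18 mm either side of it a screw recess, 12 x 9 mm, only 2 mm deep
- rail (a point): a fixed point 8 mm under band, on the fixed flat rail 13 mm below the cover's top, where the nose rests once it is in the socket (collar 11 mm above the cover). The carriage slides along y with 6 N, and more if fast. Pressing 2 to 4 N lets the nose slide on the band; a hard press drags the band along, and so does pushing on in a screw recess
- blade_holder: blue blade holder, a 26 mm collar on an 8 mm shank, stands in one of the stand's three holes; origin under its collar
- pen_adapter: charcoal pen adapter with a yellow cap, same collar and shank, stands in another hole of the stand; origin under its collar
- blower: blue air-blower bulb, 54 mm thick, 100 mm long with its nozzle, lying on the table; origin under it
- calliper: steel digital calliper, 235 mm long, lying flat; origin under its middle
- pliers: small pliers with red grips, 140 mm, lying flat; origin under the joint
- driver: yellow-handled screwdriver, 170 mm, lying on the table; origin under it
- lens: black camera lens, 69 mm across, 60 mm high, standing; origin at its underside
- glue: red glue bottle with a white nozzle, 28 mm across, 75 mm high, standing; origin at its underside
- jar: small clear jar with a black cap, 56 mm across, 50 mm high, standing; origin at its underside

How it is judged:
By the outcome, as a careful person would: the job done as asked, in the order asked, and still so for the second after the job is handed in, with the robot touching nothing.
It also fails if it takes over 72 s, if anything falls off the work surface, if the arm or the gripper's body presses on something with over 40 N, if the wrist force passes 120 N, or if a joint passes its speed limit or range.

## Working session

There is one attempt and no reset: what is moved stays moved. The work goes in short steps, each a Python script; the robot and the scene stay as the last script left them, time stands still between calls to the robot, and variables do not carry over. Pictures are saved under pics/ and viewed, at most 10 in all, crops included, and the job is handed in when it is done.

```bash
mkdir -p pics
cat > h.py <<'E'
import numpy as np, cv2
from workcell import *
def ray(f,px,T=None):
    """T: world from camera"""
    p=cv2.undistortPoints(np.array([[px]],float),np.array(f["intrinsics"]),np.array(f["dist_coeffs"]))[0,0]
    if T is None: T=np.linalg.inv(np.array(f["extrinsics"]))
    return T[:3,3],T[:3,:3]@np.array([p[0],p[1],1])
def at_z(f,px,z,T=None):
    o,d=ray(f,px,T); return o+d*(z-o[2])/d[2]
def wristT(f):
    T=np.eye(4);T[:3,:3]=get_tcp_rot();T[:3,3]=get_ee_pos()
    return T@np.array(f["T_tool_cam"])
def proj(f,P,T=None):
    E=np.array(f["extrinsics"]) if T is None else np.linalg.inv(T)
    return cv2.projectPoints(np.array(P,float).reshape(-1,3),cv2.Rodrigues(E[:3,:3])[0],E[:3,3],np.array(f["intrinsics"]),np.array(f["dist_coeffs"]))[0].reshape(-1,2)
def save(f,n): cv2.imwrite("pics/"+n,f["img"][:,:,::-1])
E
python3 - <<'E'
from h import *
print(get_clock(),get_tcp_rot())
Z=dict(pin_grip=.068,stand=.02,cutter=.1,slot_lock=.11,slot_end=.11,blade_holder=.05,pen_adapter=.05,glue=.04,lens=.03,jar=.03)
for c in("top","scene"):
    f=grab_frame(c); save(f,c+"0.png")
    for t,z in Z.items():
        r=look_for(t,f)[:2]
        print(c,t,[(np.round(a["conf"],2),np.round(a["point"],1),np.round(at_z(f,a["point"],z),3)) for a in r])
print(get_clock())
E
```

```text
0.0 [[-9.53009026e-01  3.02941031e-01 -7.26564384e-04]
 [ 3.02941748e-01  9.53008218e-01 -1.27844644e-03]
 [ 3.05127946e-04 -1.43847768e-03 -9.99998919e-01]]
top pin_grip [(np.float64(0.67), array([382.2, 209.6]), array([ 0.7  , -0.188,  0.068])), (np.float64(0.46), array([267.2, 259.4]), array([0.535, 0.178, 0.068]))]
top stand [(np.float64(0.86), array([404.5, 283.8]), array([ 0.466, -0.262,  0.02 ]))]
top cutter [(np.float64(0.72), array([268.3, 256.7]), array([0.538, 0.172, 0.1  ]))]
top slot_lock [(np.float64(0.73), array([268.4, 257.3]), array([0.535, 0.171, 0.11 ])), (np.float64(0.16), array([404.7, 283.9]), array([ 0.455, -0.248,  0.11 ]))]
top slot_end [(np.float64(0.6), array([266.4, 262.5]), array([0.519, 0.176, 0.11 ]))]
top blade_holder [(np.float64(0.43), array([430.8, 278.4]), array([ 0.48 , -0.342,  0.05 ]))]
top pen_adapter [(np.float64(0.52), array([390.9, 289.2]), array([ 0.445, -0.214,  0.05 ]))]
top glue [(np.float64(0.59), array([174.6, 301.1]), array([0.403, 0.472, 0.04 ]))]
top lens [(np.float64(0.7), array([380.6, 209.4]), array([ 0.711, -0.187,  0.03 ]))]
to
[... 501 characters left out ...]
lot_lock [(np.float64(0.92), array([358.1, 211.1]), array([0.572, 0.156, 0.11 ]))]
scene slot_end [(np.float64(0.91), array([354.8, 211.8]), array([0.571, 0.146, 0.11 ]))]
scene blade_holder [(np.float64(0.65), array([180.7, 258.9]), array([ 0.487, -0.349,  0.05 ]))]
scene pen_adapter []
scene glue [(np.float64(0.69), array([221.3, 229. ]), array([ 0.433, -0.212,  0.04 ]))]
scene lens [(np.float64(0.95), array([261.1, 307.5]), array([ 0.705, -0.192,  0.03 ])), (np.float64(0.72), array([304. , 317.8]), array([ 0.778, -0.096,  0.03 ]))]
scene jar [(np.float64(0.8), array([472.4, 194.5]), array([0.61 , 0.528, 0.03 ])), (np.float64(0.65), array([353.4, 211.4]), array([0.523, 0.17 , 0.03 ]))]
1.1
```

View pics/top0.png

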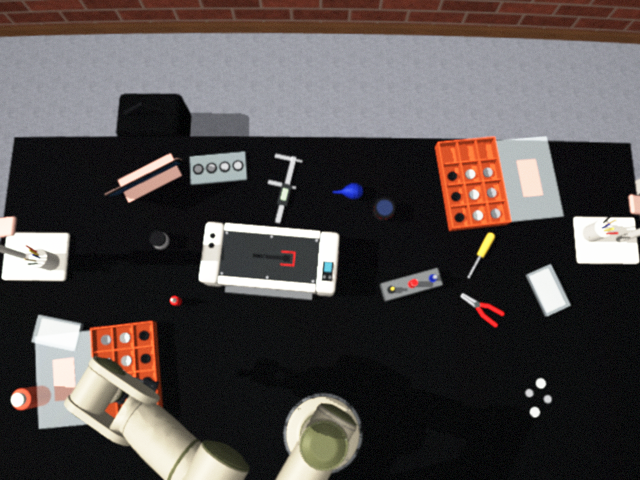

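View pics/scene0.png

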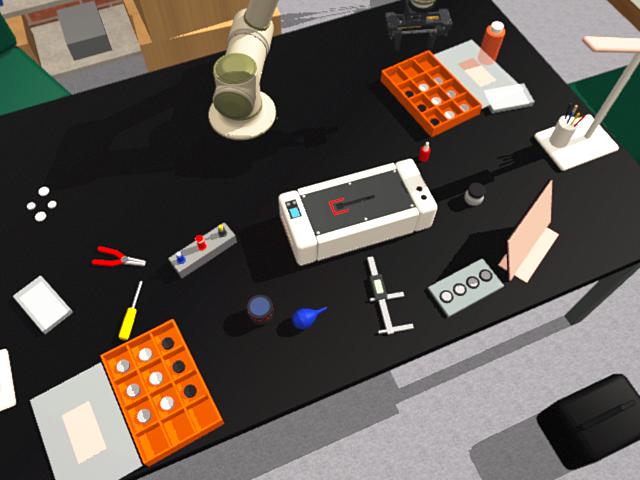

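The pin is the middle one on the stand: top (413,283), scene (201,242). The mouth is the red bracket at top (288,258), scene (340,206), and the slot runs toward +y, to top (255,256). Next I'll take wrist close-ups of both.

```bash
cat >> h.py <<'E'
def down(yaw):
    "tool down, closing line (tool y) at angle yaw in the world xy plane"
    y=np.array([np.cos(yaw),np.sin(yaw),0]); z=np.array([0,0,-1.]); return np.column_stack([np.cross(y,z),y,z])
def tcp_for_view(T,R,P,z):
    "TCP position so that the optical axis passes through P with TCP at height z"
    o=R@T[:3,3]; d=R@T[:3,2]; s=(P[2]-z-o[2])/d[2]; p=P-(o+s*d); p[2]=z; return p
E
python3 - <<'E'
from h import *
f=grab_frame("top"); pin=at_z(f,(413,283),.086); m=at_z(f,(288,258),.11); e=at_z(f,(255,256),.11)
a=at_z(f,(392,289),.06);b=at_z(f,(433,279),.06)
print(pin,m,e,a,b)
T=np.array(grab_frame("wrist")["T_tool_cam"]); print(T.round(3))
sy=np.arctan2(*(e-m)[[1,0]]); ry=np.arctan2(*(b-a)[[1,0]])+np.pi/2; print(sy,ry)
for n,P,yaw,h in(("mouth",m+(e-m)*.4,sy,.30),("pin",pin,ry,.25)):
    best=None
    for k in(0,np.pi,-np.pi):
        R=down(yaw+k)
        try:p=tcp_for_view(T,R,P,h); q=solve_ik(p,R)
        except IKError: q=None
        print(n,k,p,None if q is None else np.round(q,2))
        if q is not None and (best is None or abs(q[5])<abs(best[2][5])): best=(p,R,q)
    goto(best[0],best[1]); pause(.2)
    P0=get_ee_pos();f=grab_frame("wrist");W=wristT(f);save(f,n+".png");np.savez(n,W=W,K=f["intrinsics"],D=f["dist_coeffs"])
    for t,z in dict(pin_grip=.068,slot_lock=.11,slot_end=.11).items():
        r=look_for(t,f)[:2]
        print(n,t,[(np.round(x["conf"],2),np.round(x["point"],1),np.round(at_z(f,x["point"],z,W),4)) for x in r])
    print(P0,get_clock())
E
```

```text
[ 0.46101109 -0.27793925  0.086     ] [0.53303931 0.1103944  0.11      ] [0.53843675 0.21215671 0.11      ] [ 0.44471976 -0.21565086  0.06      ] [ 0.4770209  -0.34686072  0.06      ]
[[ 0.    -0.962 -0.273  0.07 ]
 [ 1.     0.     0.001 -0.001]
 [-0.001 -0.273  0.962 -0.146]
 [ 0.     0.     0.     1.   ]]
1.5178063890906415 0.24137940246309086
mouth 0 [0.50998125 0.15295228 0.3       ] [ 0.07  0.31  1.22 -0.    1.6  -1.45]
mouth 3.141592653589793 [0.56041532 0.14924636 0.3       ] [ 0.06  0.4   1.09 -0.    1.65  1.68]
mouth -3.141592653589793 [0.56041532 0.14924636 0.3       ] [ 0.06  0.4   1.09 -0.    1.65  1.68]
mouth pin_grip []
mouth slot_lock [(np.float64(0.81), array([340. , 224.4]), array([0.5187, 0.1669, 0.11  ])), (np.float64(0.7), array([322.7, 399.3]), array([0.7106, 0.1408, 0.11  ]))]
mouth slot_end [(np.float64(0.92), array([338.9, 219.7]), array([0.5142, 0.1661, 0.11  ]))]
[0.5097917  0.15349836 0.29998549] 3.45
pin 0 [ 0.45725029 -0.26043653  0.25      ] [-0.74  0.33  1.34 -0.    1.47 -0.98]
pin 3.141592653589793 [ 0.46477189 -0.29544198  0.25      ] [-0.78  0.37  1.27 -0.    1.49  2.12]
pin -3.141592653589793 [ 0.46477189 -0.29544198  0.25      ] [-0.78  0.37  1.27 -0.    1.49  2.12]
pin pin_grip [(np.float64(0.67), array([324.7, 242.1]), array([ 0.4632, -0.2828,  0.068 ]))]
pin slot_lock []
pin slot_end [(np.float64(0.57), array([527.1,   7.8]), array([ 0.5586, -0.0679,  0.11  ]))]
[ 0.45761053 -0.25979236  0.25011084] 5.4
```

View pics/mouth.png

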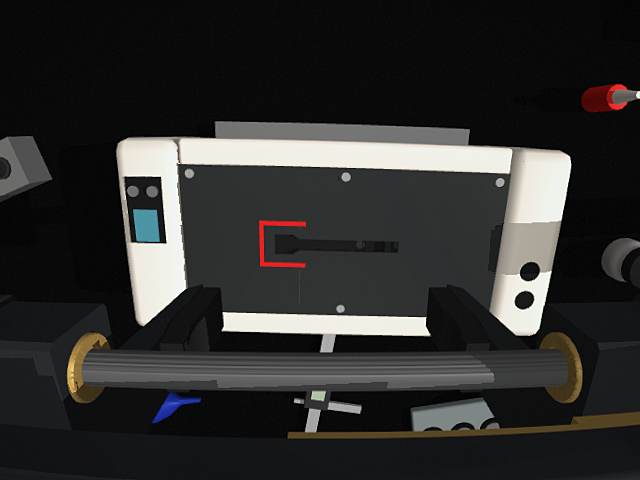

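View pics/pin.png

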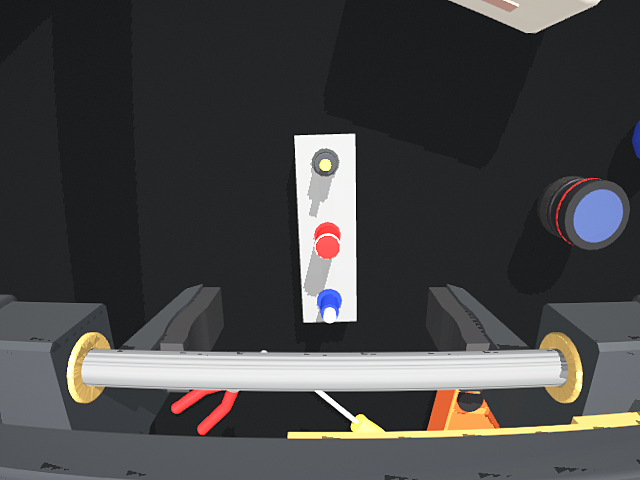

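Mouth view: the bracket is around (283,244) with the mouth square at about (287,244), and the slot runs right to (398,247). Pin view: the red knob top is at about (328,246), with the blue holder at (330,300) and the yellow cap at (325,160). I'll rectify both crops at the known heights to get metric readings.

```bash
cat > rect.py <<'E'
from h import *
def rect(n,c,yaw,z,w,h,s):
    "metric view: columns along yaw, rows along yaw-90deg, s px/mm"
    d=np.load(n+".npz"); f=dict(intrinsics=d["K"],dist_coeffs=d["D"])
    u=np.array([np.cos(yaw),np.sin(yaw),0]);v=np.array([np.sin(yaw),-np.cos(yaw),0])
    X,Y=np.meshgrid((np.arange(w)-w/2)/s/1000,(np.arange(h)-h/2)/s/1000)
    P=np.array([c[0],c[1],z])+X[...,None]*u+Y[...,None]*v
    px=proj(f,P.reshape(-1,3),d["W"]).reshape(h,w,2).astype(np.float32)
    return cv2.remap(cv2.imread("pics/"+n+".png"),px[...,0],px[...,1],cv2.INTER_CUBIC)
E
python3 - <<'E'
from rect import *
a=rect("mouth",(.535,.16),1.518,.11,800,300,5)
a=np.clip(a.astype(float)*2.5,0,255).astype(np.uint8)
b=rect("pin",(.461,-.278),.2414-np.pi/2,.086,400,290,5)
c=rect("pin",(.461,-.278),.2414-np.pi/2,.040,400,290,3)
for im in(a,b,c):
    im[::50,:]=im[::50,:]//2+60; im[:,::50]=im[:,::50]//2+60
cv2.imwrite("pics/rect.png",np.vstack([a,np.hstack([b,c])]))
# red knob top fit
d=np.load("pin.npz");f=dict(intrinsics=d["K"],dist_coeffs=d["D"])
im=cv2.imread("pics/pin.png").astype(int); m=((im[...,2]>130)&(im[...,1]<80)&(im[...,0]<80)); m[:,:300]=0;m[:,350:]=0;m[270:]=0
r,cc=np.nonzero(m);print(cc.min(),cc.max(),r.min(),r.max())
for z,row in((.086,r.max()),(.042,r.min())): print(at_z(f,((cc.min()+cc.max())/2,row),z,d["W"]))
E
```

```text
315 339 222 258
[ 0.46740296 -0.29129796  0.086     ]
[ 0.46230722 -0.26972785  0.042     ]
```

View pics/rect.png

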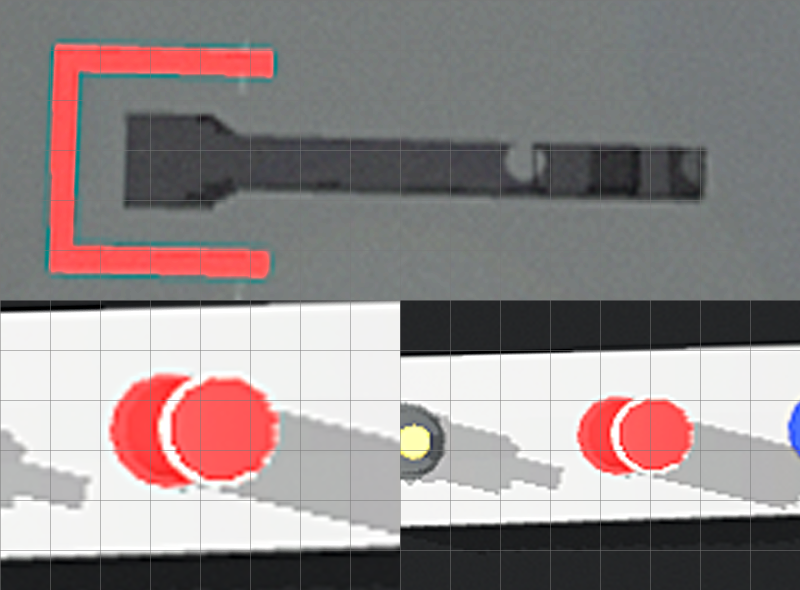

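In the rectified crop (5 px/mm) the mouth's left edge is at column 125 and the slot end at 705. That is 106.6 mm from the mouth centre, against 107 stated. The slot yaw is about 1.493 and the mouth centre about (0.5346, 0.1144). The dark patch at column 614 could be the socket, about 88 mm along, with recesses near 70 and 106 mm. The pin is at about (0.465, -0.282), and its 26 mm collar and 23 mm knob widths check out. Picking it up now.

```bash
cat >> h.py <<'E'
M=np.array([.5346,.1144]); YS=1.4927
U=np.array([np.cos(YS),np.sin(YS)]); V=np.array([np.sin(YS),-np.cos(YS)])  # along slot, across
NOSE=.035
def st():
    p=get_ee_pos();d=np.array(p[:2])-M;F=np.array(get_force())
    return "t%.2f s%.1f x%.1f nose%.1f | Fu%.1f Fv%.1f Fz%.1f"%(get_clock(),d@U*1e3,d@V*1e3,(p[2]-NOSE-.11)*1e3,F[:2]@U,F[:2]@V,F[2])
def to(s,x,n,sp=.05,mf=None):
    "s along slot, x across, n nose height relative to cover top, mm"
    q=M+U*s/1e3+V*x/1e3
    return move_linear([q[0],q[1],.11+NOSE+n/1e3],max_speed=sp,max_force=mf)
E
python3 - <<'E'
from h import *
R=down(.2614); p=[.4649,-.2820]
goto(p+[.16],R)
hit=move_linear(p+[.051],max_speed=.1,max_force=8); print("hit",hit,st(),get_ee_pos())
if not hit:
    move_gripper(0.); print(get_finger_gap()*88,get_finger_force())
    move_linear(p+[.20],max_speed=.15); print(st())
    goto([*M,.215],down(YS)); pause(.2); print(get_ee_pos(),get_finger_gap()*88,st())
    f=grab_frame("wrist");W=wristT(f);save(f,"held.png");np.savez("held",W=W,K=f["intrinsics"],D=f["dist_coeffs"])
    print([(r["conf"],r["point"]) for t in("pin_nose","pin_collar","pin_grip") for r in look_for(t,f)[:1]])
    q=get_ee_pos(); print(proj(f,[[q[0],q[1],q[2]-.035],[q[0],q[1],q[2]-.011],[q[0],q[1],q[2]+.017]],W))
E
```

```text
hit False t7.10 s-400.8 x-38.3 nose-93.4 | Fu0.5 Fv-0.6 Fz0.4 [ 0.46516392 -0.28222202  0.05158858]
21.029207018446492 29.999952111393213
t9.27 s-400.4 x-38.9 nose54.2 | Fu0.0 Fv0.3 Fz0.4
[0.53478994 0.11360791 0.21493253] 20.971719354193773 t10.96 s-0.8 x0.3 nose69.9 | Fu-0.3 Fv0.5 Fz-0.5
[(0.64, [326.5, 317.2]), (0.97, [324.6, 314.1]), (0.96, [323.3, 316.8])]
[[326.23738838 277.07886881]
 [326.52793144 296.14978497]
 [326.98145643 325.99699978]]
```

View pics/held.png

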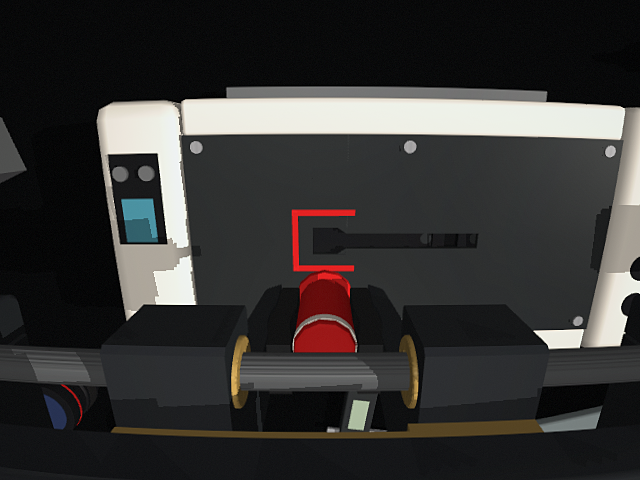

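The pin is held: knob top at (325,335), collar side at (325,280). The mouth centre in this view is about (326.5,240) and the slot end (477,241). I'll cross-check that, then descend into the mouth gently.

Run:
```python
from h import *
d=np.load("held.npz");f=dict(intrinsics=d["K"],dist_coeffs=d["D"])
for px in((326.4,240.5),(477.5,240.5)):
    q=at_z(f,px,.11,d["W"])[:2]-M; print(q@U*1e3,q@V*1e3)
to(0,0,4,.1); pause(.2); print(st())
print(to(0,0,-9,.01,2.)); pause(.15); print(st())
for i in range(3): pause(.05);print(st())
```

```text
0.21879385211997013 -0.01810196061330506
106.99259641240418 0.07472290254460118
t12.17 s0.0 x0.2 nose4.6 | Fu-0.3 Fv-0.1 Fz-0.4
True
t13.22 s0.0 x-0.0 nose-5.6 | Fu-0.7 Fv0.6 Fz5.2
t13.28 s-0.0 x-0.1 nose-5.6 | Fu-0.5 Fv-0.4 Fz5.6
t13.32 s-0.0 x-0.1 nose-5.7 | Fu0.2 Fv-0.4 Fz5.5
t13.38 s0.0 x-0.1 nose-5.6 | Fu0.1 Fv-0.2 Fz5.1
```

```bash
cat >> h.py <<'E'
def force(k=3):
    F=np.mean([get_force() for _ in range(k)],0); return F[:2]@U,F[:2]@V,F[2]
def slide(s,x,n,s1,stop=-7.0,ds=2.,tgt=2.5,sp=.03):
    "light slide with force feedback; returns last command"
    i=0
    while (s1-s)*ds>0:
        s+=ds; to(s,x,n,sp); fu,fv,fz=force()
        n+=np.clip((fz-tgt)/10,-.35,.5); x+=np.clip(fv*.06,-.2,.2) if abs(fv)>1.5 else 0
        i+=1
        if i%4==0 or abs(fu)>4 or fz<0.5: print("cmd s%.1f x%.2f n%.2f"%(s,x,n),st())
        if n<stop or abs(fu)>7 or fz>9: print("STOP",s,x,n,fu,fv,fz); break
    return s,x,n
E
python3 - <<'E'
from h import *
n=(get_ee_pos()[2]-NOSE-.11)*1e3
for i in range(3):
    to(0,0,n,.02); print("n%.2f"%n,st()); n+=.25
s,x,n=slide(0,0,n-.25,20)
print(s,x,n,st())
E
```

```text
n-5.64 t13.62 s-0.0 x0.1 nose-5.6 | Fu-0.5 Fv0.6 Fz4.1
n-5.39 t13.88 s-0.0 x-0.0 nose-5.4 | Fu0.5 Fv0.4 Fz2.2
n-5.14 t14.12 s0.0 x-0.1 nose-5.3 | Fu0.2 Fv0.2 Fz1.7
cmd s8.0 x0.00 n-5.52 t15.12 s8.2 x0.1 nose-5.5 | Fu0.2 Fv0.7 Fz3.3
cmd s16.0 x0.00 n-5.47 t16.12 s16.3 x-0.0 nose-5.4 | Fu2.3 Fv0.2 Fz1.9
20.0 0 -5.435157451496641 t16.62 s20.2 x0.0 nose-5.5 | Fu-0.4 Fv0.6 Fz3.3
```

Run:
```python
from h import *
s,x,n=slide(20,0,-5.44,59,ds=3.)
if n>-6.8: s,x,n=slide(s,x,n,86,ds=1.5,stop=-6.3)
print(s,x,n,st())
```

```text
cmd s32.0 x0.00 n-5.39 t17.62 s32.4 x-0.0 nose-5.5 | Fu1.7 Fv-0.6 Fz3.2
cmd s44.0 x0.00 n-5.44 t18.62 s44.3 x-0.0 nose-5.4 | Fu1.4 Fv0.1 Fz1.4
cmd s56.0 x0.00 n-5.48 t19.62 s56.4 x0.1 nose-5.4 | Fu1.9 Fv0.1 Fz2.9
cmd s65.0 x0.00 n-5.45 t20.88 s65.2 x-0.1 nose-5.4 | Fu0.5 Fv-0.6 Fz0.8
cmd s69.5 x0.00 n-6.08 t21.62 s69.5 x-0.1 nose-6.0 | Fu-0.2 Fv-0.3 Fz-0.8
cmd s71.0 x0.00 n-6.38 t21.88 s71.0 x-0.0 nose-6.1 | Fu0.2 Fv-0.6 Fz-0.5
STOP 71.0 0 -6.381617501462985 0.1952312936639967 -0.6039623113887735 -0.528399091870464
71.0 0 -6.381617501462985 t21.88 s71.0 x-0.0 nose-6.1 | Fu0.2 Fv-0.6 Fz-0.5
```

Run:
```python
from h import *
print("probe",to(70.4,0,-9,.01,2.),st())
to(70.4,0,-4.7,.05); to(79.5,0,-4.7,.05)
print(to(79.5,0,-6.5,.008,2.)); pause(.1); print(st())
n=(get_ee_pos()[2]-NOSE-.11)*1e3+.2
if n>-6.2:
    s,x,n=slide(79.5,0,n,92,ds=1.5,stop=-6.3); print(s,x,n,st())
```

```text
probe True t22.13 s70.8 x0.1 nose-7.5 | Fu0.7 Fv-1.0 Fz4.3
True
t23.03 s79.7 x0.0 nose-5.6 | Fu0.8 Fv-0.2 Fz5.1
cmd s85.5 x0.00 n-5.79 t24.03 s85.7 x-0.1 nose-5.7 | Fu2.2 Fv-0.5 Fz-0.2
cmd s87.0 x0.00 n-6.08 t24.28 s87.0 x-0.1 nose-6.0 | Fu-0.2 Fv-0.4 Fz-0.4
cmd s88.5 x0.00 n-6.29 t24.53 s88.5 x-0.1 nose-6.2 | Fu-0.4 Fv0.0 Fz0.4
cmd s90.0 x0.00 n-6.64 t24.78 s90.1 x-0.0 nose-6.3 | Fu0.6 Fv-0.1 Fz-1.1
STOP 90.0 0 -6.6385559032649475 0.6173940375349154 -0.0786161300251349 -1.1072951075998434
90.0 0 -6.6385559032649475 t24.78 s90.1 x-0.0 nose-6.3 | Fu0.6 Fv-0.1 Fz-1.1
```

Run:
```python
from h import *
to(88.7,0,-6.6,.03)
h=to(88.7,0,-14.5,.012,2.5); pause(.1); print(h,st())
```

```text
True t25.70 s88.7 x-0.0 nose-13.6 | Fu0.5 Fv0.9 Fz5.4
```

Through the band and on the rail: nose at -13.6 mm, where -13 is expected. I'll ease it and draw the carriage back.

Run:
```python
from h import *
to(88.7,0,-12.5,.02); print(st())
for s in(60,30,4):
    h=to(s,0,-12.5,.03,15); print(h,st())
    if h: break
if not h:
    h=to(-4,0,-12.5,.008,11); print("stop",h,st()); pause(.1); print(st())
```

```text
t25.95 s88.6 x-0.2 nose-12.9 | Fu-0.1 Fv-1.0 Fz-0.6
False t27.06 s60.7 x-0.3 nose-12.8 | Fu5.6 Fv0.1 Fz-2.1
False t28.21 s30.7 x-0.3 nose-12.8 | Fu5.3 Fv-0.2 Fz-2.5
False t29.23 s4.7 x-0.3 nose-12.8 | Fu5.0 Fv0.8 Fz-1.5
stop False t30.38 s-3.0 x-0.3 nose-12.8 | Fu7.3 Fv0.8 Fz-3.1
t30.48 s-3.0 x-0.3 nose-12.8 | Fu7.4 Fv-1.1 Fz-1.7
```

Run:
```python
from h import *
h=to(-6.5,0,-12.5,.006,5); print(h,st())
s=(np.array(get_ee_pos()[:2])-M)@U*1e3
# ease off: back until no side force
for k in range(12):
    fu=force(4)[0]
    if abs(fu)<1: break
    s+=.3 if fu>0 else -.15; to(s,0,-12.5,.02); 
print(s,force(),st())
```

```text
True t30.78 s-2.9 x-0.5 nose-13.0 | Fu4.2 Fv0.5 Fz1.4
-2.0167457892314626 (np.float64(0.23117302481497276), np.float64(-0.445223367795326), np.float64(-0.2617605379891062)) t31.53 s-2.2 x-0.0 nose-12.6 | Fu0.2 Fv-0.4 Fz-0.3
```

Run:
```python
from h import *
to(-1.3,0,-12.5,.02); pause(.1); print(st())
h=to(-1.3,0,-20,.02,4); pause(.05); print(h,st())
if not h:
    h=to(-1.3,0,-25.5,.01,4); pause(.1); print(h,st())
```

```text
t31.88 s-1.3 x-0.0 nose-12.5 | Fu-1.0 Fv0.7 Fz-0.4
False t32.46 s-1.3 x0.0 nose-20.0 | Fu0.1 Fv-0.3 Fz-1.2
True t33.01 s-1.3 x-0.0 nose-24.0 | Fu-0.4 Fv-0.7 Fz5.3
```

Run:
```python
from h import *
n=(get_ee_pos()[2]-NOSE-.11)*1e3
for k in range(5):
    F=force(4); print(F)
    if F[2]<2.5: break
    n+=.2; to(-1.3,0,n,.02)
move_gripper(1.0); print(get_finger_gap(),st())
to(-1.3,0,60,.1); goto([*(M-[.03,0]),.26],down(YS)); pause(.3)
f=grab_frame("wrist");W=wristT(f);print(get_clock())
r=look_for("pin_collar",f);c=proj(f,[*M,.11],W)[0];print(c,[(a["conf"],a["point"],(at_z(f,a["point"],.13,W)[:2]-M)@U) for a in r[:2]])
x,y=np.clip(c.astype(int),[130,110],[510,370]); cv2.imwrite("pics/end.png",cv2.resize(f["img"][y-110:y+110,x-130:x+130,::-1],None,fx=2.5,fy=2.5))
```

```text
(np.float64(-0.3507823457152479), np.float64(-0.7007219738579035), np.float64(5.259094015778949))
(np.float64(0.5142531152300406), np.float64(-0.6796295707755443), np.float64(1.5635049799701428))
1.0015699716635558 t34.33 s-1.3 x0.0 nose-23.9 | Fu-0.6 Fv-0.3 Fz-0.3
36.025
[327.8401484  261.25668425] [(0.73, [324.6, 271.0], np.float64(-0.002721819472526782)), (0.66, [178.0, 425.6], np.float64(-0.13801271557474887))]
```

View pics/end.png

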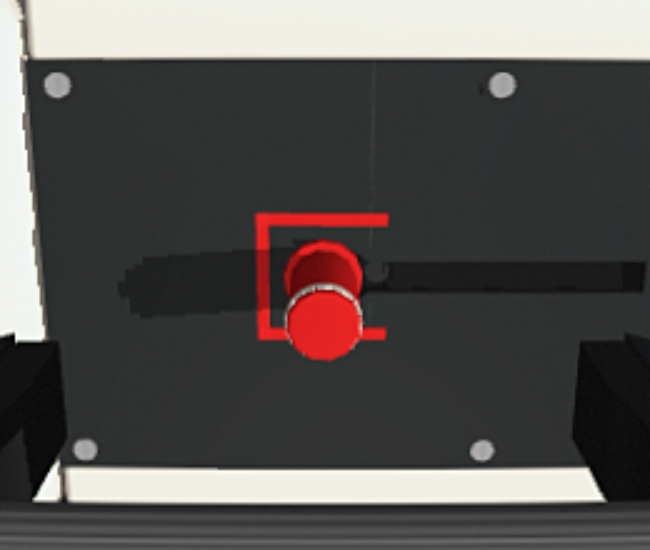

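The pin stands upright in the bracket at crop (323,265) with its collar down on the cover. The carriage's screw recess shows beside it at (377,270), so the carriage is at the mouth, and the gripper is clear.

```bash
python3 -c "
from workcell import *
print(sign_off())"
```

```text
the job is handed in; nothing more can be done
None
```

The job is handed in at about 36 s: the pin dropped through the carriage socket about 88 mm along, the carriage is drawn back to the mouth, and the pin is let down with its collar flush on the cover (nose 24 mm below it) and released, with contact forces read at 8 N or less.

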